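Turn the mixer drum to its filling position

TASK

Bring the bench mixer to its filling position: push one spoke after another of its handwheel with your fingertips until the red-capped filler neck on the drum points straight up, and leave it standing so. Push gently and only on the handwheel, without gripping it, keep off the clear drum and its cap, and leave everything else on the bench where it is.

Things in the scene. Friction and masses are not known exactly. Their poses are not given: they have to be found in the camera images.
- hub (a point): Centre of the mixer's spoked handwheel, on its level axle 150 mm above the bench; the spokes lie in the upright plane through it. x axis: along the axle, out of the mixer (away from the robot within 0.4 rad); z axis turns with the wheel and always points as the filler neck points. The black hub is 48 mm across, 30 mm long, and carries 5 spokes. The mixer is fixed.
- spoke_end (a point): Centre of the 22 mm blue ball on the end of one of the 5 straight steel spokes (12 mm thick), 120 mm from the axle. This spoke stands 36 degrees round from the neck's direction, in the positive sense of the wheel's turn; the others follow at 108, 180, 252 and 324 degrees, all alike. So with the neck up, the two upper spokes lean 36 degrees to either side.
- drum_mid (a point): Centre of the clear drum, 160 mm across and 80 mm deep along the axle, behind the handwheel (nearer the robot), on the same axle and turning with it. This point lies on the axle 100 mm behind the spokes' plane; the drum's near face is 60 mm behind that plane.
- housing_top (a point): Centre of the top of the steel motor housing: 150 mm wide, 100 mm deep along the axle, 170 mm tall; behind the drum, nearest the robot. This point lies 210 mm behind the spokes' plane.
- cap (a point): Centre of the outer face of the red screw cap (32 mm across) on the white filler neck that sticks straight out of the drum's rim: 116 mm from the axle, 100 mm behind the spokes' plane along the axle. It is straight above the axle when the neck points straight up.
- wheel (a joint): Turn of handwheel and drum together: 0 (or any whole turn) = filler neck straight up; positive turns carry the top of the wheel towards the robot's right (clockwise as seen from the robot, along the hub's x axis). It turns freely many times either way, about 0.15 N m of friction (some 1.5 to 2 N at a spoke's end), and stays where it is left.
- amber_bottle_mid (a point): Loose bystander, not to be moved: amber glass bottle, 60 mm across, 120 mm tall. Point half-way up on its axis.
- pill_jar_mid (a point): Loose bystander, not to be moved: white jar with blue cap, 54 mm across, 75 mm tall. Point half-way up on its axis.
- weight_mid (a point): Loose bystander, not to be moved: brass calibration weight with a knob, 32 mm across, 52 mm tall. Point half-way up on its axis.
- beaker_mid (a point): Loose bystander, not to be moved: clear glass cup, 68 mm across, 85 mm tall. Point half-way up on its axis.
- mortar_mid (a point): Loose bystander, not to be moved: white ceramic bowl, 100 mm across, 50 mm tall. Point half-way up on its axis.
- spatula_mid (a point): Loose bystander, not to be moved: spatula, 180 mm long, lying flat (this point is near its middle). Point half-way up on its axis.
- boat_mid (a point): Loose bystander, not to be moved: white weighing tray 90 x 70 x 20 mm. Point half-way up on its axis.

How it is judged:
At the end, for the whole second after the job is handed in: The filler neck points straight up within 0.12 rad (about 7 degrees) and the wheel is at rest (angle between cap's own z axis and vertical below 0.12 rad and velocity of joint wheel between -0.05 and 0.05 rad/s); the robot touches nothing.
It fails at once if the drum, its neck or its cap is touched (over 2 N) (contact force between any of wheel_c0, wheel_c1, wheel_c2 and anything else above 2 N).
It fails at once if the handwheel is gripped or struck hard (over 35 N from the fingers) (contact force between the fingers and wheel above 35 N).
It fails at once if a bystander is moved by more than 20 mm, lifted or carried (distance of any of amber_bottle_mid, pill_jar_mid, weight_mid, beaker_mid, mortar_mid, spatula_mid, boat_mid from where it was at the start of the episode above 0.02 m).
It also fails if it takes over 61 s, if anything falls off the work surface, if the arm or the gripper's body presses on something with over 40 N, if the wrist force passes 120 N, or if a joint passes its speed limit or range.

ROBOT

A 6-joint arm with a two-finger parallel gripper is mounted at the origin on the work surface. World frame = base frame: x ahead of the robot, y to its left, z up, the work surface at z = 0. Lengths are in m, angles in rad, forces in N, time in s.
With the tool pointing down it reaches from about 0.325 to 0.925 m from the base axis. Payload 3.1 kg.
Tool frame: the origin (TCP) lies at the very end of the fingers, on their centre line; the grasp point (between the pads) lies robot.grip_depth behind it (robot.grip_depth is the distance from the TCP to the grasp point, in m); z points along the fingers, y is the line along which they close (so a half turn about z gives the same grasp; the last joint's range is limited). The gripper opens to 85 mm and grips with 20 to 120 N. Pads are 22 mm wide; open, the fingers measure 114 mm over their backs; the gripper's body (76 mm by 85 mm) begins 54 mm behind the grasp point. The pads swing forward as they close: fully open they stand 13 mm farther back than shut.
Start: joints at [1.217, 0.217, 1.613, -0, 1.311, -0.112], TCP at [0.15, 0.607, 0.231] pointing down, gripper open.
Joint ranges: [-2.75, 2.75], [-0.78, 2.1], [0.31, 2.55], [-1.13, 4.27], [0.13, 2.63], [-2.58, 2.58]. Speed limits (rad/s): [2.79, 2.79, 3.14, 3.14, 3.14, 3.14].

INTERFACE

Orientations are given as a unit quaternion [x, y, z, w].
In Python, from plant import robot gives the robot as it stands.
- The arm moves only by the tool carry_out, never from a script. Its argument "targets" is a list of rows, each an object of numbers: "ax", "ay", "az": the turn, a rotation vector about the world's x, y, z in rad; "x", "y", "z": the shift along the world's x, y, z in m; "jaw": the closure in counts, from 0 (fully open) to 255 (shut). A call has 1 to 12 rows; each row is the pose to reach, as a shift and turn from the pose commanded when the call began; what a row does not reach only later rows make up. A row lasts 1/12 s, in which the tool goes at most 41.7 mm and 7.16 degrees, less where a joint would pass 70% of its speed; a pose out of reach is approached as far as the arm can. A call with a gripper value outside its range is refused whole. The fingers move at their own pace and stop on an object; "grip_force" is the grip in N (left out, the last holds). Time passes only in rows, so rows that repeat a pose let the fingers close. It gives the time, the measured TCP pose, the force, the opening and the grip force at its end, in the units of the state.
- robot.observe(): the state, without advancing time (a new reading comes with each control period).
- robot.read_camera(name): name is "scene" or "top" or "wrist"; returns (picture, depth): 400x640x3 uint8, red, green, blue; 400x640 float32, m along the optical axis (not along the pixel's ray), 0 where there is no reading.
- robot.camera_params(name): a dict with "K" (3x3 intrinsics, pixels), "cam_to_world" (4x4, takes a point from camera to world coordinates). Camera axes: x right, y up, looking along -z (the intrinsics and any distortion apply to the point x, -y, -z); pixel columns grow to the right and rows downward; lengths in m; the calibration is good to about 2 mm. A picture is of the moment at which its call begins: read the wrist's pose just before it. camera_params takes no time and is no camera call; for the wrist camera it gives the pose at the moment of the call.
- robot.sign_off(): hands the job in; it is judged then, once.
The state is a dict: "time": time; "joints": joint angles; "qvel": joint speeds; "effort": joint torques, N m; "eef_pos": TCP position; "orientation": TCP orientation; "force": force on the tool from outside, world axes, zero at the start; "torque": the same for the moment, N m; "grip_width": finger opening in m; "grasp_force": force on a finger pad.
Only numpy, scipy, OpenCV 4.12 (cv2) and the standard library are available. Lean on these libraries where they do the work, as an engineer would, in place of code of your own. Each camera call takes 0.05 s, during which the arm holds its last target. There are 200 camera calls.

## Working session

There is one attempt and no reset: what is moved stays moved. The work goes in short steps, Python scripts to look and compute and a tool call to move; the robot and the scene stay as the last step left them, time stands still between calls to the robot, and variables do not carry over. Pictures are saved under pics/ and viewed, at most 10 in all, crops included, and the job is handed in when it is done.

Besides the shell and the picture viewer there is one more tool, called as name(argument=value, ...) on one line, values as JSON. carry_out: Moves the arm, as the interface text tells. Its arguments: {"type":"object","properties":{"targets":{"type":"array","items":{"type":"object","properties":{"ax":{"type":"number"},"ay":{"type":"number"},"az":{"type":"number"},"x":{"type":"number"},"y":{"type":"number"},"z":{"type":"number"},"jaw":{"type":"number"}}}},"grip_force":{"type":"number"}},"required":["targets"]}

```bash
mkdir -p pics; ls; python3 - <<'E'
from plant import robot
import cv2,numpy as np
for n in ("scene","top"):
    p,d=robot.read_camera(n); cv2.imwrite(f"pics/{n}0.png",p[:,:,::-1]); np.savez(f"{n}0.npz",p=p,d=d)
    c=robot.camera_params(n); print(n,np.round(c["K"],1).tolist(),np.round(c["cam_to_world"],3).tolist(),c.keys())
print(robot.observe(),robot.grip_depth)
E
```

```text
pics
scene [[439.1, 0.0, 314.5], [0.0, 439.1, 203.5], [0.0, 0.0, 1.0]] [[-0.661, -0.54, 0.521, 1.301], [0.75, -0.493, 0.44, 0.637], [0.019, 0.682, 0.731, 1.207], [0.0, 0.0, 0.0, 1.0]] dict_keys(['K', 'cam_to_world'])
top [[364.8, 0.0, 317.7], [0.0, 364.8, 194.1], [0.0, 0.0, 1.0]] [[0.007, 0.993, -0.114, 0.413], [-1.0, 0.006, -0.007, 0.022], [-0.006, 0.114, 0.993, 1.471], [0.0, 0.0, 0.0, 1.0]] dict_keys(['K', 'cam_to_world'])
{'time': 0.1, 'joints': array([ 1.21680191e+00,  2.17704376e-01,  1.61480868e+00, -8.79323283e-06,
        1.31131108e+00, -1.12226572e-01]), 'qvel': array([ 0.00012729, -0.00316355, -0.00247087, -0.00069359, -0.00010058,
        0.0004833 ]), 'effort': array([-4.85174296e-04, -3.98074687e+01, -3.04970062e+01, -1.55473185e-04,
        4.27361985e-03, -8.13484746e-07]), 'eef_pos': array([0.14937139, 0.60611204, 0.23006466]), 'orientation': array([ 1.20588527e-01,  9.92701950e-01, -1.08654207e-03, -2.53607929e-04]), 'force': array([0.63094833, 0.17345443, 0.35506417]), 'torque': array([ 0.00854644,  0.01562875, -0.04529066]), 'grasp_force': 0.0, 'grip_width': 0.08539402067229893} 0.0187
```

View pics/scene0.png

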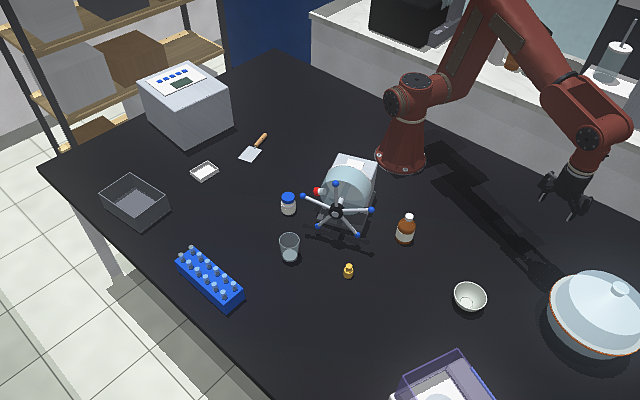

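View pics/top0.png

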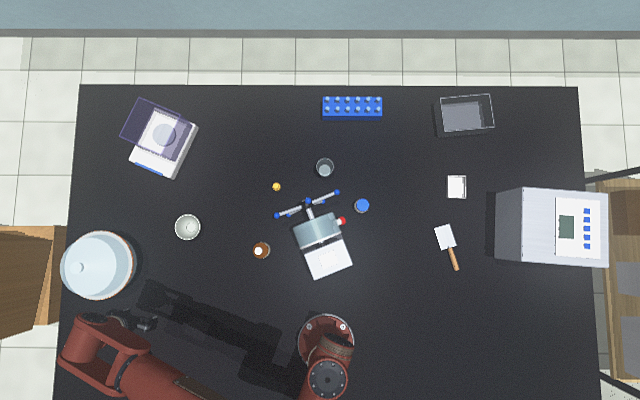

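The scene view shows the wheel hub near (337,211), with the red cap at (318,190). In the top view the cap is at (342,220), so the neck points to the robot's right. Next I locate the balls and the cap.

```bash
cat > h.py <<'E'
from plant import robot
import cv2,numpy as np
def blobs(n,p,d,c,lo,hi,rad,box):
    m=cv2.inRange(cv2.cvtColor(p,cv2.COLOR_RGB2HSV),lo,hi)
    k,l,s,ce=cv2.connectedComponentsWithStats(m); out=[]
    for i in range(1,k):
        u,v=ce[i]
        if s[i,4]<6 or not(box[0]<u<box[2] and box[1]<v<box[3]): continue
        z=d[l==i]; z=z[z>0]
        if not len(z): continue
        r=np.array([(u-c["K"][0,2])/c["K"][0,0],-(v-c["K"][1,2])/c["K"][1,1],-1.])
        q=r*np.percentile(z,20); q+=rad*q/np.linalg.norm(q)
        w=(c["cam_to_world"]@np.r_[q,1])[:3]
        out.append((np.round(w,3),s[i,4],np.round([u,v],0)))
    return out
B=((105,120,50),(125,255,255)); R=((0,170,90),(5,255,255))
def look(n,box,save=None):
    c=robot.camera_params(n);p,d=robot.read_camera(n)
    if save: cv2.imwrite(save,p[:,:,::-1])
    return report(n,p,d,c,box)
def report(n,p,d,c,box):
    print(n)
    b=blobs(n,p,d,c,*B,.009,box)
    for o in b: print(" blue",*o)
    for o in blobs(n,p,d,c,*R,.0,box): print(" red",*o)
    return b
BOX={"scene":(270,160,400,260),"top":(260,170,385,260)}
E
python3 - <<'E'
from h import *
for n in BOX:
    f=np.load(n+"0.npz"); report(n,f["p"],f["d"],robot.camera_params(n),BOX[n])
E
```

```text
scene
 blue [0.528 0.065 0.272] 39 [335. 183.]
 blue [ 0.535 -0.135  0.074] 141 [288. 197.]
 blue [ 0.569 -0.034  0.181] 36 [302. 195.]
 blue [0.483 0.177 0.199] 38 [371. 209.]
 blue [0.55  0.018 0.051] 27 [317. 226.]
 blue [0.495 0.149 0.062] 32 [357. 235.]
 red [ 0.479 -0.052  0.122] 34 [316. 191.]
top
 blue [ 0.571 -0.036  0.178] 30 [336. 192.]
 blue [0.53  0.063 0.269] 37 [308. 200.]
 blue [0.547 0.011 0.049] 12 [323. 201.]
 blue [ 0.535 -0.142  0.067] 133 [362. 204.]
 blue [0.485 0.175 0.196] 32 [276. 215.]
 blue [0.492 0.146 0.061] 14 [288. 215.]
 red [ 0.474 -0.063  0.121] 12 [343. 219.]
```

carry_out(targets=[{"z":0.04,"jaw":255},{"z":0.08,"jaw":255,"x":0.01,"y":-0.01},{"x":0.03,"y":-0.045,"z":0.1,"az":0.12,"jaw":255},{"x":0.055,"y":-0.075,"z":0.11,"az":0.24,"jaw":255},{"x":0.08,"y":-0.105,"z":0.12,"az":0.36,"jaw":255},{"x":0.1,"y":-0.135,"z":0.13,"az":0.48,"jaw":255},{"x":0.12,"y":-0.165,"z":0.13,"az":0.6,"jaw":255},{"x":0.14,"y":-0.2,"z":0.13,"az":0.62,"jaw":255},{"x":0.16,"y":-0.23,"z":0.13,"az":0.62,"jaw":255},{"x":0.18,"y":-0.26,"z":0.13,"az":0.62,"jaw":255},{"x":0.2,"y":-0.29,"z":0.13,"az":0.62,"jaw":255},{"x":0.22,"y":-0.32,"z":0.13,"az":0.62,"jaw":255}], grip_force=20)

```text
schema error: expected keys ax, ay, az, x, y, z, jaw
```

carry_out(targets=[{"x":0.02,"y":-0.03},{"x":0.04,"y":-0.06},{"x":0.06,"y":-0.09},{"x":0.08,"y":-0.12},{"x":0.1,"y":-0.15},{"x":0.12,"y":-0.18},{"x":0.14,"y":-0.21},{"x":0.16,"y":-0.235},{"x":0.175,"y":-0.255},{"x":0.182,"y":-0.267},{"x":0.182,"y":-0.267},{"x":0.182,"y":-0.267}])

```text
schema error: expected keys ax, ay, az, x, y, z, jaw
```

carry_out(targets=[{"x":0,"y":0,"z":0.04,"ax":0,"ay":0,"az":0,"jaw":255},{"x":0.01,"y":-0.01,"z":0.08,"ax":0,"ay":0,"az":0,"jaw":255},{"x":0.03,"y":-0.045,"z":0.1,"ax":0,"ay":0,"az":0.12,"jaw":255},{"x":0.05,"y":-0.075,"z":0.11,"ax":0,"ay":0,"az":0.24,"jaw":255},{"x":0.07,"y":-0.105,"z":0.12,"ax":0,"ay":0,"az":0.36,"jaw":255},{"x":0.09,"y":-0.135,"z":0.13,"ax":0,"ay":0,"az":0.48,"jaw":255},{"x":0.11,"y":-0.165,"z":0.13,"ax":0,"ay":0,"az":0.6,"jaw":255},{"x":0.13,"y":-0.195,"z":0.13,"ax":0,"ay":0,"az":0.62,"jaw":255},{"x":0.15,"y":-0.225,"z":0.13,"ax":0,"ay":0,"az":0.62,"jaw":255},{"x":0.17,"y":-0.255,"z":0.13,"ax":0,"ay":0,"az":0.62,"jaw":255},{"x":0.19,"y":-0.285,"z":0.13,"ax":0,"ay":0,"az":0.62,"jaw":255},{"x":0.21,"y":-0.315,"z":0.13,"ax":0,"ay":0,"az":0.62,"jaw":255}], grip_force=20)

```text
time: 1.1
eef_pos: [0.3599, 0.2902, 0.3609]
orientation: [-0.188, 0.982, -0.0, -0.0]
force: [0.3, 0.3, 1.3]
grip_width: -0.0001
grasp_force: 0.0
```

carry_out(targets=[{"x":0.02,"y":-0.03,"z":0,"ax":0,"ay":0,"az":0,"jaw":255},{"x":0.04,"y":-0.06,"z":0,"ax":0,"ay":0,"az":0,"jaw":255},{"x":0.06,"y":-0.09,"z":0,"ax":0,"ay":0,"az":0,"jaw":255},{"x":0.08,"y":-0.12,"z":0,"ax":0,"ay":0,"az":0,"jaw":255},{"x":0.1,"y":-0.15,"z":0,"ax":0,"ay":0,"az":0,"jaw":255},{"x":0.12,"y":-0.18,"z":0,"ax":0,"ay":0,"az":0,"jaw":255},{"x":0.14,"y":-0.205,"z":-0.01,"ax":0,"ay":0,"az":0,"jaw":255},{"x":0.16,"y":-0.23,"z":-0.02,"ax":0,"ay":0,"az":0,"jaw":255},{"x":0.18,"y":-0.255,"z":-0.03,"ax":0,"ay":0,"az":0,"jaw":255},{"x":0.191,"y":-0.271,"z":-0.03,"ax":0,"ay":0,"az":0,"jaw":255},{"x":0.191,"y":-0.271,"z":-0.03,"ax":0,"ay":0,"az":0,"jaw":255},{"x":0.191,"y":-0.271,"z":-0.03,"ax":0,"ay":0,"az":0,"jaw":255}])

```text
time: 2.1
eef_pos: [0.5504, 0.0202, 0.3302]
orientation: [-0.187, 0.982, 0.001, -0.001]
force: [0.4, -0.4, 0.2]
grip_width: 0.0001
grasp_force: 0.0
```

```bash
cat >> h.py <<'E'
H=np.array([.528,.075,.15]); r=np.array([.377,-.926,0])
def tcp(phi,R=.085):   # TCP to hold a spoke leaning phi deg to the left, from its right/top side
    f=np.radians(phi); a=.0145+.006*np.cos(f)-R*np.sin(f); z=.006*np.sin(f)+R*np.cos(f)
    return H+a*r+[0,0,z]
E
python3 - <<'E'
from h import *
p=robot.observe()["eef_pos"];print(p)
for f in range(-5,61,5): print(f,np.round(tcp(f),3))
look("scene",BOX["scene"],"pics/s1.png")
E
```

```text
[0.55042829 0.02018381 0.33021412]
-5 [0.539 0.049 0.234]
0 [0.536 0.056 0.235]
5 [0.533 0.063 0.235]
10 [0.53  0.07  0.235]
15 [0.527 0.077 0.234]
20 [0.525 0.083 0.232]
25 [0.522 0.09  0.23 ]
30 [0.519 0.096 0.227]
35 [0.517 0.102 0.223]
40 [0.515 0.108 0.219]
45 [0.512 0.113 0.214]
50 [0.51  0.118 0.209]
55 [0.509 0.123 0.204]
60 [0.507 0.127 0.198]
scene
 blue [0.529 0.066 0.273] 38 [335. 183.]
 blue [ 0.535 -0.135  0.074] 141 [288. 197.]
 blue [ 0.569 -0.034  0.181] 36 [302. 195.]
 blue [0.483 0.178 0.2  ] 39 [371. 209.]
 blue [0.549 0.017 0.049] 27 [317. 226.]
 blue [0.495 0.149 0.062] 32 [357. 235.]
 red [ 0.479 -0.052  0.121] 37 [316. 191.]
```

View pics/s1.png

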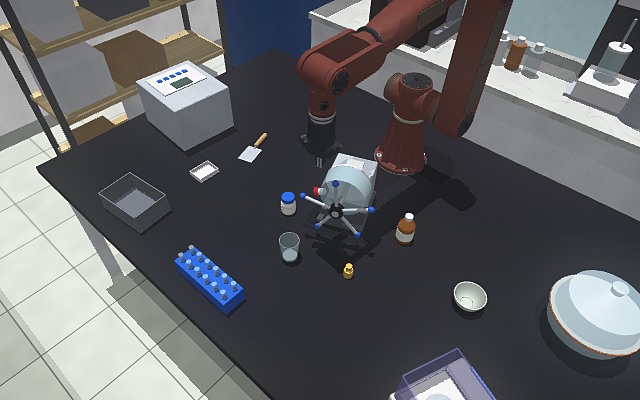

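The picture shows the shut fingertips at about (321,160), above and to the right of the top spoke at (335,183), and nothing is disturbed. I descend and start stroke 1.

carry_out(targets=[{"x":0,"y":0,"z":-0.03,"ax":0,"ay":0,"az":0,"jaw":255},{"x":0,"y":0,"z":-0.06,"ax":0,"ay":0,"az":0,"jaw":255},{"x":0,"y":0,"z":-0.085,"ax":0,"ay":0,"az":0,"jaw":255},{"x":0,"y":0,"z":-0.096,"ax":0,"ay":0,"az":0,"jaw":255},{"x":-0.002,"y":0.005,"z":-0.096,"ax":0,"ay":0,"az":0,"jaw":255},{"x":-0.005,"y":0.012,"z":-0.096,"ax":0,"ay":0,"az":0,"jaw":255},{"x":-0.008,"y":0.02,"z":-0.096,"ax":0,"ay":0,"az":0,"jaw":255},{"x":-0.01,"y":0.025,"z":-0.096,"ax":0,"ay":0,"az":0,"jaw":255},{"x":-0.012,"y":0.029,"z":-0.096,"ax":0,"ay":0,"az":0,"jaw":255},{"x":-0.015,"y":0.036,"z":-0.096,"ax":0,"ay":0,"az":0,"jaw":255},{"x":-0.018,"y":0.043,"z":-0.096,"ax":0,"ay":0,"az":0,"jaw":255},{"x":-0.021,"y":0.049,"z":-0.096,"ax":0,"ay":0,"az":0,"jaw":255}])

```text
time: 3.15
eef_pos: [0.5313, 0.0704, 0.2377]
orientation: [-0.188, 0.982, -0.001, 0.003]
force: [2.7, -0.9, 0.4]
grip_width: -0.0
grasp_force: 1.2
```

```bash
python3 - <<'E'
from h import *
look("scene",BOX["scene"])
E
```

```text
scene
 blue [0.519 0.094 0.269] 21 [344. 187.]
 blue [ 0.565 -0.025  0.206] 36 [305. 190.]
 blue [ 0.536 -0.135  0.075] 141 [288. 197.]
 blue [0.479 0.184 0.171] 39 [372. 216.]
 blue [ 0.559 -0.003  0.068] 26 [311. 221.]
 blue [0.504 0.127 0.046] 29 [350. 236.]
 red [ 0.482 -0.058  0.146] 35 [314. 186.]
```

carry_out(targets=[{"x":-0.003,"y":0.007,"z":-0.001,"ax":0,"ay":0,"az":0,"jaw":255},{"x":-0.005,"y":0.013,"z":-0.003,"ax":0,"ay":0,"az":0,"jaw":255},{"x":-0.008,"y":0.02,"z":-0.005,"ax":0,"ay":0,"az":0,"jaw":255},{"x":-0.011,"y":0.026,"z":-0.008,"ax":0,"ay":0,"az":0,"jaw":255},{"x":-0.013,"y":0.032,"z":-0.012,"ax":0,"ay":0,"az":0,"jaw":255},{"x":-0.015,"y":0.038,"z":-0.016,"ax":0,"ay":0,"az":0,"jaw":255},{"x":-0.018,"y":0.043,"z":-0.021,"ax":0,"ay":0,"az":0,"jaw":255},{"x":-0.02,"y":0.048,"z":-0.026,"ax":0,"ay":0,"az":0,"jaw":255},{"x":-0.021,"y":0.053,"z":-0.031,"ax":0,"ay":0,"az":0,"jaw":255},{"x":-0.021,"y":0.053,"z":-0.031,"ax":0,"ay":0,"az":0,"jaw":255},{"x":-0.021,"y":0.053,"z":-0.01,"ax":0,"ay":0,"az":0,"jaw":255},{"x":-0.021,"y":0.053,"z":0.02,"ax":0,"ay":0,"az":0,"jaw":255}])

```text
time: 4.2
eef_pos: [0.5049, 0.1228, 0.2504]
orientation: [-0.188, 0.982, 0.001, -0.006]
force: [1.0, 0.4, 0.1]
grip_width: -0.0
grasp_force: 0.0
```

carry_out(targets=[{"x":0,"y":0,"z":0.035,"ax":0,"ay":0,"az":0,"jaw":255},{"x":0,"y":0,"z":0.07,"ax":0,"ay":0,"az":0,"jaw":255},{"x":0,"y":0,"z":0.075,"ax":0,"ay":0,"az":0,"jaw":255}])

```text
time: 4.45
eef_pos: [0.5114, 0.1233, 0.337]
orientation: [-0.188, 0.982, -0.0, 0.005]
force: [1.6, 0.3, 0.7]
grip_width: -0.0002
grasp_force: 0.0
```

```bash
python3 - <<'E'
from h import *
look("scene",BOX["scene"])
E
```

```text
scene
 blue [0.54  0.037 0.266] 39 [326. 182.]
 blue [ 0.535 -0.135  0.074] 141 [288. 197.]
 blue [ 0.57  -0.037  0.15 ] 31 [301. 202.]
 blue [0.489 0.163 0.226] 38 [367. 202.]
 blue [0.539 0.043 0.037] 26 [324. 231.]
 blue [0.487 0.167 0.084] 31 [364. 232.]
 red [ 0.473 -0.04   0.223] 49 [320. 170.]
```

carry_out(targets=[{"x":0.012,"y":-0.03,"z":0,"ax":0,"ay":0,"az":0,"jaw":255},{"x":0.025,"y":-0.062,"z":0,"ax":0,"ay":0,"az":0,"jaw":255},{"x":0.037,"y":-0.093,"z":0,"ax":0,"ay":0,"az":0,"jaw":255},{"x":0.05,"y":-0.124,"z":0,"ax":0,"ay":0,"az":0,"jaw":255},{"x":0.05,"y":-0.124,"z":0,"ax":0,"ay":0,"az":0,"jaw":255},{"x":0.05,"y":-0.124,"z":-0.03,"ax":0,"ay":0,"az":0,"jaw":255},{"x":0.05,"y":-0.124,"z":-0.06,"ax":0,"ay":0,"az":0,"jaw":255},{"x":0.05,"y":-0.124,"z":-0.085,"ax":0,"ay":0,"az":0,"jaw":255},{"x":0.05,"y":-0.124,"z":-0.095,"ax":0,"ay":0,"az":0,"jaw":255},{"x":0.048,"y":-0.119,"z":-0.095,"ax":0,"ay":0,"az":0,"jaw":255},{"x":0.046,"y":-0.113,"z":-0.095,"ax":0,"ay":0,"az":0,"jaw":255},{"x":0.043,"y":-0.106,"z":-0.095,"ax":0,"ay":0,"az":0,"jaw":255}])

```text
time: 5.5
eef_pos: [0.5524, 0.0174, 0.2368]
orientation: [-0.188, 0.982, -0.0, 0.001]
force: [-1.1, -2.2, 1.4]
grip_width: 0.0
grasp_force: 1.4
```

carry_out(targets=[{"x":-0.003,"y":0.007,"z":0,"ax":0,"ay":0,"az":0,"jaw":255},{"x":-0.006,"y":0.014,"z":0,"ax":0,"ay":0,"az":0,"jaw":255},{"x":-0.009,"y":0.021,"z":0,"ax":0,"ay":0,"az":0,"jaw":255},{"x":-0.012,"y":0.028,"z":0,"ax":0,"ay":0,"az":0,"jaw":255},{"x":-0.014,"y":0.035,"z":0,"ax":0,"ay":0,"az":0,"jaw":255},{"x":-0.017,"y":0.042,"z":0,"ax":0,"ay":0,"az":0,"jaw":255},{"x":-0.02,"y":0.049,"z":0,"ax":0,"ay":0,"az":0,"jaw":255},{"x":-0.023,"y":0.056,"z":0,"ax":0,"ay":0,"az":0,"jaw":255},{"x":-0.025,"y":0.06,"z":-0.001,"ax":0,"ay":0,"az":0,"jaw":255},{"x":-0.027,"y":0.066,"z":-0.003,"ax":0,"ay":0,"az":0,"jaw":255},{"x":-0.029,"y":0.07,"z":-0.004,"ax":0,"ay":0,"az":0,"jaw":255},{"x":-0.029,"y":0.07,"z":-0.004,"ax":0,"ay":0,"az":0,"jaw":255}])

```text
time: 6.5
eef_pos: [0.5217, 0.0879, 0.2307]
orientation: [-0.189, 0.982, 0.0, -0.001]
force: [0.1, 0.0, -0.2]
grip_width: -0.0002
grasp_force: 0.1
```

```bash
python3 - <<'E'
from h import *
look("scene",BOX["scene"],"pics/s2.png"); look("top",BOX["top"])
E
```

```text
scene
 blue [ 0.56  -0.013  0.226] 41 [309. 187.]
 blue [0.512 0.116 0.265] 24 [351. 190.]
 blue [ 0.535 -0.136  0.073] 141 [288. 197.]
 blue [ 0.562 -0.019  0.084] 31 [307. 216.]
 blue [0.479 0.187 0.15 ] 38 [372. 221.]
 blue [0.512 0.107 0.036] 28 [344. 236.]
top
 blue [ 0.558 -0.016  0.222] 46 [331. 194.]
 blue [ 0.535 -0.141  0.067] 133 [362. 204.]
 blue [0.506 0.102 0.037] 6 [300. 212.]
 red [0.445 0.006 0.263] 54 [325. 226.]
```

View pics/s2.png

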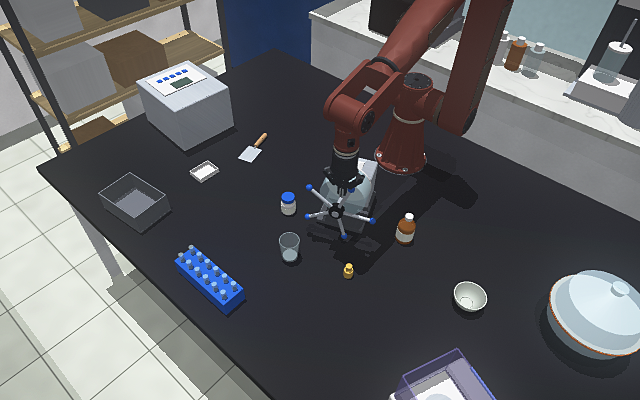

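The picture shows the fingers behind the upper-left spoke and both upper spokes visible, with about 15.5° left to go. I finish the push and withdraw upward.

carry_out(targets=[{"x":-0.002,"y":0.005,"z":-0.002,"ax":0,"ay":0,"az":0,"jaw":255},{"x":-0.004,"y":0.01,"z":-0.005,"ax":0,"ay":0,"az":0,"jaw":255},{"x":-0.006,"y":0.014,"z":-0.008,"ax":0,"ay":0,"az":0,"jaw":255},{"x":-0.007,"y":0.018,"z":-0.01,"ax":0,"ay":0,"az":0,"jaw":255},{"x":-0.007,"y":0.018,"z":-0.01,"ax":0,"ay":0,"az":0,"jaw":255},{"x":-0.007,"y":0.018,"z":-0.01,"ax":0,"ay":0,"az":0,"jaw":255}])

```text
time: 7.1
eef_pos: [0.515, 0.1053, 0.2205]
orientation: [-0.188, 0.982, 0.0, -0.001]
force: [-0.6, -0.2, 0.4]
grip_width: -0.0004
grasp_force: 0.0
```

```bash
python3 - <<'E'
from h import *
def ang(b):
    t=[]
    for w,_,_ in b:
        v=w-[.525,.074,.151]; s=v@r
        if abs(np.hypot(s,v[2])-.12)<.01: t.append((np.degrees(np.arctan2(s,v[2]))-36+36)%72-36)
    print(np.round(t,1))
ang(look("scene",BOX["scene"])); ang(look("top",BOX["top"]))
E
```

```text
scene
 blue [0.553 0.006 0.247] 41 [315. 184.]
 blue [0.5   0.138 0.253] 34 [359. 194.]
 blue [ 0.535 -0.135  0.074] 141 [288. 197.]
 blue [ 0.568 -0.03   0.111] 33 [303. 210.]
 blue [0.48  0.182 0.12 ] 37 [370. 226.]
 blue [0.525 0.082 0.032] 24 [336. 235.]
[1.4 2.  1.6 3.2 3.6]
top
 blue [0.556 0.004 0.242] 32 [326. 194.]
 blue [ 0.569 -0.033  0.11 ] 24 [335. 194.]
 blue [ 0.535 -0.141  0.067] 132 [362. 204.]
 blue [0.483 0.18  0.118] 23 [277. 217.]
[4.1 1.5 1.9]
```

carry_out(targets=[{"x":-0.001,"y":0.002,"z":-0.001,"ax":0,"ay":0,"az":0,"jaw":255},{"x":-0.001,"y":0.002,"z":-0.001,"ax":0,"ay":0,"az":0,"jaw":255},{"x":0.0,"y":0.0,"z":0.01,"ax":0,"ay":0,"az":0,"jaw":255},{"x":0.001,"y":-0.003,"z":0.04,"ax":0,"ay":0,"az":0,"jaw":255},{"x":0.001,"y":-0.003,"z":0.07,"ax":0,"ay":0,"az":0,"jaw":255},{"x":0.001,"y":-0.003,"z":0.1,"ax":0,"ay":0,"az":0,"jaw":255},{"x":0.001,"y":-0.003,"z":0.13,"ax":0,"ay":0,"az":0,"jaw":255},{"x":0.001,"y":-0.003,"z":0.13,"ax":0,"ay":0,"az":0,"jaw":255},{"x":0.001,"y":-0.003,"z":0.13,"ax":0,"ay":0,"az":0,"jaw":255}])

```text
time: 7.95
eef_pos: [0.5181, 0.1019, 0.3552]
orientation: [-0.188, 0.982, -0.0, 0.003]
force: [0.4, 0.1, 0.5]
grip_width: 0.0002
grasp_force: 0.0
```

```bash
python3 - <<'E'
from h import *
def ang(b):
    t=[]
    for w,_,_ in b:
        v=w-[.525,.074,.151]; s=v@r
        if abs(np.hypot(s,v[2])-.12)<.01: t.append(np.degrees(np.arctan2(s,v[2]))%72-36)
    print(np.round(t,1))
ang(look("scene",BOX["scene"],"pics/s3.png"))
E
```

```text
scene
 blue [0.553 0.006 0.247] 39 [315. 184.]
 blue [0.499 0.137 0.252] 37 [359. 194.]
 blue [ 0.535 -0.136  0.073] 141 [288. 197.]
 blue [ 0.568 -0.031  0.111] 30 [303. 210.]
 blue [0.48  0.182 0.119] 36 [370. 226.]
 blue [0.524 0.08  0.031] 24 [335. 235.]
 red [0.446 0.036 0.266] 31 [344. 167.]
[1.4 2.  1.4 2.7 2.8]
```

View pics/s3.png

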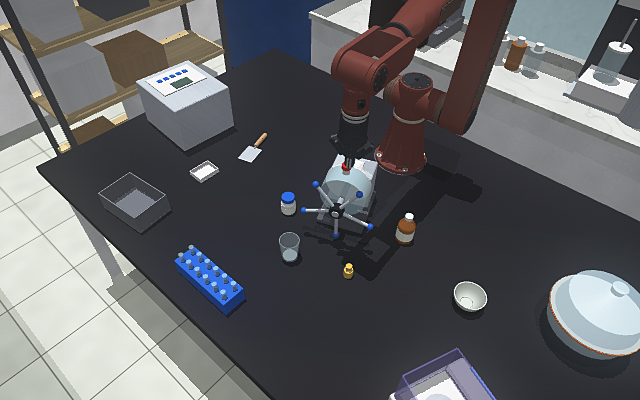

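The neck now points up, with the red cap at (346,167) and a residual of about 2°. The arm is clear of the wheel at z 0.355 and all bystanders are where they were, so I hand in.

```bash
python3 -c "
from plant import robot
print(robot.sign_off())"
```

```text
the job is handed in; nothing more can be done
None
```

The filler neck was left about 2° off straight up (limit about 7°) and the arm clear of the wheel when I handed the job in; I saw no bystander move, and the judge returned no verdict.

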